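# Move the row of cleaned glassware to the other rack in reverse order

### The arm

A 6-joint arm with a two-finger parallel gripper is mounted at the origin on a cart in front of the work surface, level with it; the furniture and walls round the work are solid. World frame = base frame: x ahead of the robot, y to its left, z up, the work surface at z = 0. Lengths are in m, angles in rad, forces in N, time in s.
With the tool pointing down it reaches from about 0.3 to 0.875 m from the base axis. Payload 4.2 kg.
Tool frame: the origin (TCP) lies at the very end of the fingers, on their centre line; the grasp point (between the pads) lies 19 mm behind it; z points along the fingers, y is the line along which they close (so a half turn about z gives the same grasp; the last joint's range is limited). The gripper opens to 85 mm and grips with 20 to 120 N. Pads are 22 mm wide; open, the fingers measure 114 mm over their backs; the gripper's body (76 mm by 85 mm) begins 54 mm behind the grasp point. The pads swing forward as they close: fully open they stand 13 mm farther back than shut.
Start: joints at [-1.191, 0.32, 1.565, -0, 1.257, -0.02], TCP at [0.224, -0.53, 0.231] pointing down, gripper open.
Joint ranges: [-3.11, 3.11], [-0.84, 2.01], [0.21, 2.61], [-1.34, 4.49], [0.05, 2.63], [-2.56, 2.56]. Speed limits (rad/s): [2.57, 2.57, 3.14, 3.14, 3.14, 3.14].

### API

Orientations are given as a unit quaternion [w, x, y, z].
In Python, from cell import sense, read_camera, hand_in gives the robot as it stands.
- The arm moves only by the tool servo_tool, never from a script. Its argument "commands" is a list of rows, each an object with "linear": the shift along the world's x, y, z in mm, a list of three; "turn": the turn, a rotation vector about the world's x, y, z in degrees, a list of three. In form: [{"linear": [dx, dy, dz], "turn": [rx, ry, rz]}, ...]. A call has 1 to 20 rows; each row shifts and turns the commanded pose from where the row before left it; what a row does not reach is not made up. A row lasts 1/10 s, in which the tool goes at most 50 mm and 8.59 degrees, less where a joint would pass 70% of its speed; a pose out of reach is approached as far as the arm can. A call is refused whole if a number of a shift passes 50 or a number of a turn 8.59, either way. A call with a gripper value outside its range is refused whole. "fingers" is the finger opening in mm, from 0 to 85.4, set as the call begins (left out, the last holds). The fingers move at their own pace and stop on an object; the grip force is fixed at half the most. Time passes only in rows, so rows that do not move let the fingers close. It gives the time, the measured TCP pose, the force, the opening and the grip force at its end, in the units of the state.
- sense(): the state, without advancing time (a new reading comes with each control period).
- read_camera(name): name is "scene" or "side" or "wrist"; returns a dict with "frame" (480x640x3 uint8, blue, green, red), "z_map" (480x640 float32, m along the optical axis (not along the pixel's ray), 0 where there is no reading), "camera_matrix" (3x3 intrinsics, pixels), "world_to_cam" (4x4, takes a point from world to camera coordinates); the wrist camera has in their place "mount" (4x4, takes a point from camera to tool coordinates, whose origin is the TCP and whose axes are the flange's). Camera axes: x right, y down, z forward; pixel columns grow to the right and rows downward; lengths in m; the calibration is good to about 2 mm. A picture is of the moment at which its call begins: read the wrist's pose just before it.
- hand_in(): hands the job in; it is judged then, once.
The state is a dict: "t": time; "q": joint angles; "joint_velocities": joint speeds; "effort": joint torques, N m; "eef_pos": TCP position; "tcp_rot": TCP orientation; "ft_force": force on the tool from outside, world axes, zero at the start; "torque": the same for the moment, N m; "finger_gap": finger opening in m; "finger_force": force on a finger pad.
Only numpy, scipy, OpenCV 4.12 (cv2) and the standard library are available. Lean on these libraries where they do the work, as an engineer would, in place of code of your own. Each camera call takes 0.05 s, during which the arm holds its last target. There are 200 camera calls.

### The job

Move the four things standing in a row on the full rack over to the empty rack with the wire handles at its ends, in reverse order: seen from the robot, what stands leftmost now goes to the rightmost place, the second from the left to the second from the right, and so on. Stand each one upright in the middle of its place and let go; set them down without dropping them or tipping them over.

Things in the scene. Friction and masses are not known exactly. Their poses are not given: they have to be found in the camera images.
- jar: closed round sample jar with white screw lid, 62 mm across, 75 mm tall, about 0.11 kg. Origin: centre of its underside; z is up along its axis
- beaker: empty clear glass beaker, 55 mm across at the rim (50 mm at the foot), 70 mm tall, about 0.05 kg. Origin: centre of its underside; z is up along its axis
- stopper: black rubber stopper standing on its narrow end, 31 mm across at the top, 20 mm tall, about 0.02 kg. Origin: centre of its underside; z is up along its axis
- vial: small glass vial with blue cap, 12 mm across, 31 mm tall, about 0.012 kg. Origin: centre of its underside; z is up along its axis
- nest_jar: grey square plastic pad 74 x 74 x 4 mm with four steel corner pins (6 mm thick, 10 mm tall, at +-32 mm in x and y), fixed on the full rack; the jar stands on it at the start, so it marks the place the jar came from. The four pads look alike. Origin: centre of its underside, 10 mm above the worktop; its top is 4 mm higher. Axes as the full rack's
- nest_beaker: grey square plastic pad 74 x 74 x 4 mm with four steel corner pins (6 mm thick, 10 mm tall, at +-32 mm in x and y), fixed on the full rack; the beaker stands on it at the start, so it marks the place the beaker came from. The four pads look alike. Origin: centre of its underside, 10 mm above the worktop; its top is 4 mm higher. Axes as the full rack's
- nest_stopper: grey square plastic pad 74 x 74 x 4 mm with four steel corner pins (6 mm thick, 10 mm tall, at +-32 mm in x and y), fixed on the full rack; the stopper stands on it at the start, so it marks the place the stopper came from. The four pads look alike. Origin: centre of its underside, 10 mm above the worktop; its top is 4 mm higher. Axes as the full rack's
- nest_vial: grey square plastic pad 74 x 74 x 4 mm with four steel corner pins (6 mm thick, 10 mm tall, at +-32 mm in x and y), fixed on the full rack; the vial stands on it at the start, so it marks the place the vial came from. The four pads look alike. Origin: centre of its underside, 10 mm above the worktop; its top is 4 mm higher. Axes as the full rack's
- full_rack: The rack without handles; the four things stand on it at the start, one on each pad. Fixed aluminium plate 84 x 364 mm, top at 10 mm; four places at y = +135, +45, -45, -135 mm on its middle line (x = 0). Origin: under its middle, on the worktop; y runs along the row to the robot's left, x away from the robot, turned at most 7 degrees
- empty_rack: The rack with a wire handle 39 mm high across each end (y = +-177 mm), empty; pads (top at 14 mm) like the full rack's. Fixed aluminium plate 84 x 364 mm, top at 10 mm; four places at y = +135, +45, -45, -135 mm on its middle line (x = 0). Origin: under its middle, on the worktop; y runs along the row to the robot's left, x away from the robot, turned at most 7 degrees
There are look-alikes about, which are no part of the job. Several things have the shape of the stopper; the one meant has the colours described above.

How it is judged:
By the outcome, as a careful person would: the job done as asked, in the order asked, and still so for the second after the job is handed in, with the robot touching nothing.
It also fails if it takes over 99 s, if anything falls off the work surface, if the arm or the gripper's body presses on something with over 40 N, if the wrist force passes 120 N, or if a joint passes its speed limit or range.

## Working session

There is one attempt and no reset: what is moved stays moved. The work goes in short steps, Python scripts to look and compute and a tool call to move; the robot and the scene stay as the last step left them, time stands still between calls to the robot, and variables do not carry over. Pictures are saved under pics/ and viewed, at most 14 in all, crops included, and the job is handed in when it is done.

Besides the shell and the picture viewer there is one more tool, called after "Call:" by a JSON object that holds its "op" and its "data", one argument or row to a line. servo_tool: Moves the arm, as the interface text tells. Its arguments: {"type":"object","properties":{"commands":{"type":"array","items":{"type":"object","properties":{"linear":{"type":"array","items":{"type":"number"}},"turn":{"type":"array","items":{"type":"number"}}}}},"fingers":{"type":"number"}},"required":["commands"]}

```bash
ls; mkdir -p pics; cat > h.py <<'E'
import numpy as np, cv2
from cell import sense, read_camera, hand_in
def cam(n):
    r=read_camera(n); np.savez(f'{n}.npz',**r); return r
def world(r,u,v,d=None,z=None):
    K=r['camera_matrix'];T=np.linalg.inv(r['world_to_cam'])
    ray=np.linalg.inv(K)@np.array([u,v,1.])
    if d is not None: return T[:3,:3]@(ray*d)+T[:3,3]
    g=T[:3,:3]@ray; o=T[:3,3]; return o+g*(z-o[2])/g[2]
def proj(r,p):
    c=r['world_to_cam']@np.append(p,1); k=r['camera_matrix']@c[:3]; return k[:2]/k[2]
E
python3 - <<'E'
from h import *
for n in ('scene','side'):
    r=cam(n); cv2.imwrite(f'pics/{n}0.png',r['frame']); T=np.linalg.inv(r['world_to_cam']); print(n,T[:3].round(3),r['camera_matrix'])
s=sense();print(s)
E
```

```text
pics
scene [[ 0.744 -0.305  0.594 -0.075]
 [-0.668 -0.323  0.671 -0.59 ]
 [-0.013 -0.896 -0.444  0.478]] [[582.10007511   0.         328.18366406]
 [  0.         582.10007511 238.746733  ]
 [  0.           0.           1.        ]]
side [[-0.837 -0.276  0.472  0.093]
 [-0.547  0.452 -0.705  0.621]
 [-0.019 -0.848 -0.529  0.512]] [[515.72262629   0.         325.78036996]
 [  0.         515.72262629 240.74788004]
 [  0.           0.           1.        ]]
{'t': 0.1, 'q': array([-1.19099841e+00,  3.20247363e-01,  1.56554750e+00, -9.50032465e-06,
        1.25739828e+00, -2.00196108e-02]), 'joint_velocities': array([ 0.00136205, -0.00262181, -0.00177469,  0.00133042, -0.00147331,
       -0.00065536]), 'effort': array([-3.54782824e-04, -4.16406190e+01, -2.34705752e+01,  1.41491853e-06,
        4.88913181e-03, -7.57251200e-06]), 'eef_pos': array([ 0.22365083, -0.52926597,  0.23055889]), 'tcp_rot': array([-7.86523157e-04,  9.80084094e-01,  1.98581288e-01, -1.47624889e-04]), 'ft_force': array([0.80197223, 0.74496998, 0.51095628]), 'torque': array([ 0.07336286, -0.03052368, -0.0254574 ]), 'finger_force': 0.0, 'finger_gap': 0.08574015775903798}
```

View pics/scene0.png

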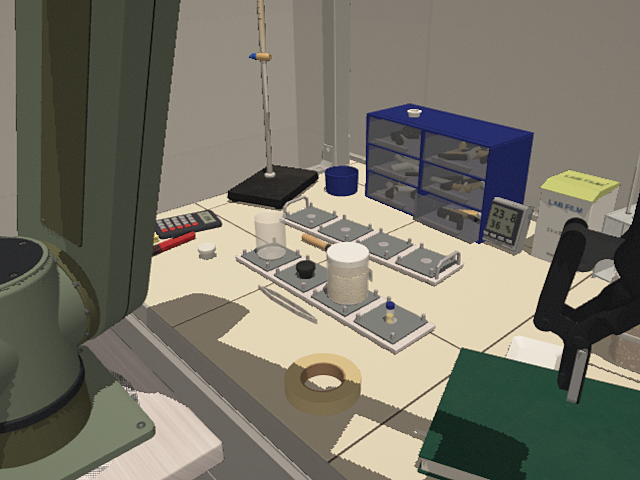

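View pics/side0.png

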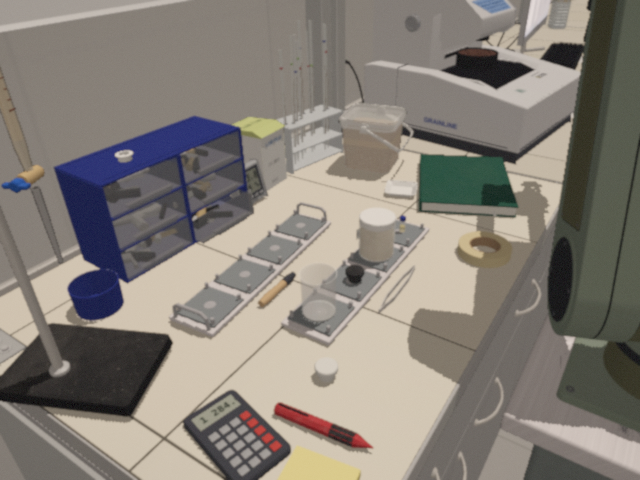

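The scene view shows these as possible targets:
- **Beaker:** the clear glass at (270,238).
- **Stopper:** the black one at (306,269). The look-alikes are a white stopper at (207,250) and a white one on the cabinet at (414,112).
- **Jar:** (347,272).
- **Vial:** (390,310).

The side view shows the same row at (318,295), (355,273), (377,235) and (402,225). From left to right it is beaker, stopper, jar, vial, so the target order is vial, jar, stopper, beaker.

```bash
cat > m.py <<'E'
from h import *
allp=[]
for n in ('scene','side'):
    r=dict(np.load(n+'.npz')); K=r['camera_matrix'];T=np.linalg.inv(r['world_to_cam'])
    v,u=np.mgrid[:480,:640]; d=r['z_map']
    P=np.stack([(u-K[0,2])/K[0,0]*d,(v-K[1,2])/K[1,1]*d,d],-1)@T[:3,:3].T+T[:3,3]
    hsv=cv2.cvtColor(r['frame'],cv2.COLOR_BGR2HSV)
    ok=(d>0)&(P[...,0]>.25)&(P[...,0]<.8)&(abs(P[...,1])<.4)
    tab=ok&(abs(P[...,2])<.006); print(n,'table z',np.median(P[tab][:,2]))
    # grey pads: low saturation, plane height
    bgr=r['frame'].astype(int); sat=bgr.max(-1)-bgr.min(-1)
    g=ok&(P[...,2]>.006)&(P[...,2]<.020)&(sat<22)&(bgr.max(-1)<165)&(bgr.max(-1)>60)
    m=cv2.morphologyEx(g.astype(np.uint8)*255,cv2.MORPH_OPEN,np.ones((3,3)))
    N,L,st,ce=cv2.connectedComponentsWithStats(m)
    for i in range(1,N):
        if st[i,4]<150: continue
        q=np.argwhere(L==i)[:,::-1]
        pw=np.array([world(r,a,b,z=.014) for a,b in q])
        c,(w,h),a=cv2.minAreaRect((pw[:,:2]*1000).astype(np.float32))
        print(n,q.mean(0).round(),'c',np.round(c,1),'wh',round(w),round(h),'ang',round(a,1),'depth z',np.median(P[L==i][:,2]).round(4))
    cv2.imwrite(f'pics/m_{n}.png',m)
E
python3 m.py
python3 - <<'E'
from h import *
f=np.load('scene.npz')['frame']; g=np.load('side.npz')['frame']
a=cv2.resize(f[190:350,180:480],(800,427))
cv2.imwrite('pics/crop.png',a)
E
```

```text
scene table z 0.0021414395836364397
scene [395. 204.] c [750. 141.] wh 24 110 ang 4.4 depth z 0.015
scene [311. 217.] c [586.2 208.9] wh 78 83 ang 4.6 depth z 0.0163
scene [345. 230.] c [594.3 117.9] wh 80 77 ang 4.7 depth z 0.0163
scene [461. 236.] c [724.8 -37. ] wh 36 73 ang 19.0 depth z 0.0148
scene [385. 245.] c [600.6  27.4] wh 78 78 ang 3.9 depth z 0.0161
scene [505. 245.] c [ 753.7 -112.5] wh 33 70 ang 12.5 depth z 0.0138
scene [271. 260.] c [432.3 129.9] wh 76 78 ang 1.4 depth z 0.0162
scene [421. 261.] c [607.7 -65. ] wh 78 84 ang 4.4 depth z 0.0162
scene [303. 278.] c [433.7  40.3] wh 77 78 ang 1.1 depth z 0.0161
scene [344. 303.] c [435.1 -50.1] wh 76 77 ang 1.1 depth z 0.016
scene [390. 323.] c [ 436.9 -139.4] wh 77 77 ang 1.2 depth z 0.016
scene [451. 472.] c [ 288.7 -361.8] wh 12 57 ang 24.0 depth z 0.0136
side table z 0.0013226098147612886
side [469. 209.] c [ 357.9 -290.1] wh 183 34 ang 23.8 depth z 0.0128
side [300. 226.] c [608.6 -64.8] wh 76 86 ang 4.8 depth z 0.0154
side [217. 232.] c [735.4  25.6] wh 108 33 ang 83.0 depth z 0.0143
side [407. 234.] c [ 428.5 -138.1] wh 58 80 ang 4.4 depth z 0.0154
side [274. 249.] c [601.2  27.8] wh 76 80 ang 4.5 depth z 0.0154
side [170. 254.] c [749.4 135.6] wh 18 112 ang 3.2 depth z 0.0147
side [375. 261.] c [436.2 -45.6] wh 76 86 ang 2.0 depth z 0.0152
side [244. 276.] c [593.9 117.5] wh 76 79 ang 4.5 depth z 0.0153
side [354. 284.] c [434.3  40.7] wh 75 79 ang 1.0 depth z 0.0153
side [214. 305.] c [585.6 212.8] wh 76 88 ang 3.4 depth z 0.0153
side [319. 320.] c [432.6 137.9] wh 75 90 ang 1.6 depth z 0.0149
side [188. 316.] c [595.6 240.3] wh 53 26 ang 23.4 depth z 0.0149
side [234. 436.] c [397.8 360.5] wh 71 121 ang 76.2 depth z 0.012
```

View pics/crop.png

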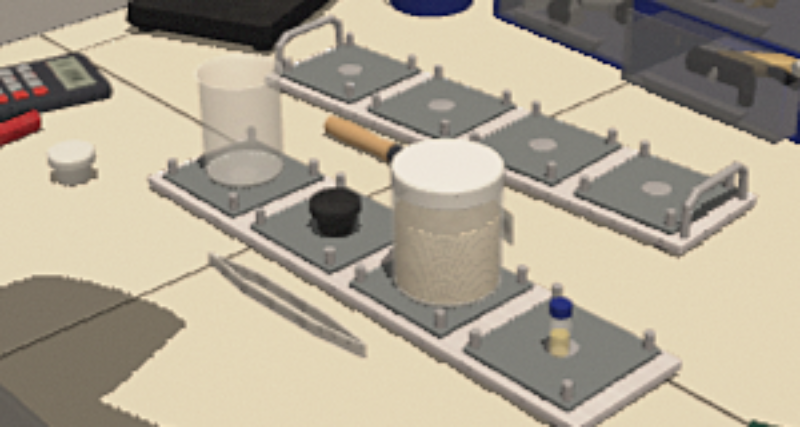

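```bash
cat > o.py <<'E'
from h import *
pads={'beaker':(432.3,130),'stopper':(433.7,40.3),'jar':(435.2,-49.8),'vial':(437,-139.5)}
hr={'beaker':(.078,.090),'stopper':(.030,.04),'jar':(.085,.095),'vial':(.030,.05)}
for n in ('scene','side'):
    r=dict(np.load(n+'.npz')); K=r['camera_matrix'];T=np.linalg.inv(r['world_to_cam'])
    v,u=np.mgrid[:480,:640]; d=r['z_map']
    P=np.stack([(u-K[0,2])/K[0,0]*d,(v-K[1,2])/K[1,1]*d,d],-1)@T[:3,:3].T+T[:3,3]
    P*=1000
    for k,(x,y) in pads.items():
        m=(abs(P[...,0]-x)<42)&(abs(P[...,1]-y)<42)&(P[...,2]>hr[k][0]*1e3)&(P[...,2]<hr[k][1]*1e3)&(d>0)
        q=P[m]; 
        if len(q)<4: print(n,k,'few',len(q));continue
        c,rad=cv2.minEnclosingCircle(q[:,:2].astype(np.float32)); c2=cv2.minAreaRect(q[:,:2].astype(np.float32))
        print(n,k,len(q),'circ',np.round(c,1),'diam',round(2*rad,1),'rect',np.round(c2[0],1),np.round(c2[1],1),'zmax',q[:,2].max().round(1))
    m=(d>0)&(P[...,0]>620)&(P[...,0]<900)&(P[...,1]>-150)&(P[...,1]<300)&(P[...,2]>60)
    q=P[m]
    for y in range(-150,300,50):
        s=q[(q[:,1]>y)&(q[:,1]<y+50)]
        if len(s)>20: print(' wall y',y,'xmin',np.percentile(s[:,0],2).round(),'zmax',s[:,2].max().round())
    m=(d>0)&(P[...,0]>300)&(P[...,0]<900)&(P[...,1]>180)&(P[...,1]<600)&(P[...,2]>100)&(P[...,2]<400)
    q=P[m]
    if len(q): print(' left tall',np.percentile(q,[1,50,99],axis=0).round())
w=cam('wrist'); print(w['mount'].round(3)); cv2.imwrite('pics/w0.png',w['frame'])
E
python3 o.py
```

```text
scene beaker 316 circ [432.5 133.8] diam 61.3 rect [435.5 133.5] [59.2 53. ] zmax 88.3
scene stopper 211 circ [431.3  32.7] diam 35.6 rect [429.4  34.6] [31.1 31.1] zmax 38.8
scene jar 790 circ [438.2 -53.6] diam 64.1 rect [437.4 -53.4] [62.4 60.2] zmax 93.0
scene vial 119 circ [ 431.8 -143.5] diam 13.3 rect [ 431.7 -143.2] [12.6 11.5] zmax 48.5
 wall y -150 xmin 762.0 zmax 87.0
 wall y -100 xmin 744.0 zmax 186.0
 wall y -50 xmin 736.0 zmax 186.0
 wall y 0 xmin 738.0 zmax 186.0
 wall y 50 xmin 748.0 zmax 186.0
 wall y 100 xmin 743.0 zmax 197.0
 wall y 150 xmin 745.0 zmax 196.0
 wall y 200 xmin 754.0 zmax 186.0
 left tall [[613. 182. 103.]
 [833. 404. 223.]
 [878. 444. 384.]]
side beaker 357 circ [438.1 131.6] diam 58.9 rect [436.5 130.9] [53.9 54.6] zmax 87.0
side stopper 218 circ [431.   36.2] diam 33.0 rect [431.3  35.7] [29.6 30.3] zmax 38.0
side jar 601 circ [438.5 -53.6] diam 65.5 rect [439.3 -51.2] [59.8 61.5] zmax 92.3
side vial 64 circ [ 433.4 -142.1] diam 14.1 rect [ 433.6 -141.9] [11.5 13.9] zmax 48.1
 wall y -150 xmin 764.0 zmax 87.0
 wall y -100 xmin 745.0 zmax 186.0
 wall y -50 xmin 738.0 zmax 186.0
 wall y 0 xmin 740.0 zmax 416.0
 wall y 50 xmin 713.0 zmax 422.0
 wall y 100 xmin 713.0 zmax 427.0
 wall y 150 xmin 713.0 zmax 433.0
 wall y 200 xmin 714.0 zmax 438.0
 wall y 250 xmin 711.0 zmax 444.0
 left tall [[607. 182. 102.]
 [756. 227. 183.]
 [880. 422. 383.]]
[[-0.    -0.949 -0.316  0.082]
 [ 1.    -0.    -0.001 -0.   ]
 [ 0.001 -0.316  0.949 -0.14 ]
 [ 0.     0.     0.     1.   ]]
```

Call:
{"op": "servo_tool", "data": {
  "commands": [
    {"linear": [17,32,0],"turn": [0,0,5.7]},
    {"linear": [17,32,0],"turn": [0,0,5.7]},
    {"linear": [17,32,0],"turn": [0,0,5.7]},
    {"linear": [17,32,0],"turn": [0,0,5.7]},
    {"linear": [17,32,0],"turn": [0,0,5.7]},
    {"linear": [17,32,-10],"turn": [0,0,5.7]},
    {"linear": [17,32,-10],"turn": [0,0,5.7]},
    {"linear": [18,32,-10],"turn": [0,0,5.7]},
    {"linear": [18,32,-10],"turn": [0,0,5.7]},
    {"linear": [18,33,-10],"turn": [0,0,5.7]},
    {"linear": [18,33,-10],"turn": [0,0,5.7]},
    {"linear": [18,33,-10],"turn": [0,0,5.7]},
    {"linear": [0,0,0],"turn": [0,0,0]},
    {"linear": [0,0,0],"turn": [0,0,0]}
  ],
  "fingers": 40
}}

```text
t: 1.55
eef_pos: [0.4327, -0.1421, 0.161]
tcp_rot: [-0.0, 0.698, 0.716, -0.0]
ft_force: [0.2, -0.0, 0.0]
finger_gap: 0.0401
finger_force: 0.0
```

```bash
cat >> h.py <<'E'
from scipy.spatial.transform import Rotation as R
def wcam():
    s=sense(); r=read_camera('wrist')
    T=np.eye(4); q=s['tcp_rot']; T[:3,:3]=R.from_quat([q[1],q[2],q[3],q[0]]).as_matrix(); T[:3,3]=s['eef_pos']
    r['world_to_cam']=np.linalg.inv(T@r['mount'])
    y=T[:3,1]; print('t',s['t'],'tcp',(s['eef_pos']*1000).round(1),'yaw',np.degrees(np.arctan2(y[1],y[0])).round(2),'zax',T[:3,2].round(4),'gap',s['finger_gap'],'ff',s['finger_force'],'F',s['ft_force'].round(1))
    return r
def pts(r):
    K=r['camera_matrix'];T=np.linalg.inv(r['world_to_cam']);v,u=np.mgrid[:480,:640]; d=r['z_map']
    return 1000*(np.stack([(u-K[0,2])/K[0,0]*d,(v-K[1,2])/K[1,1]*d,d],-1)@T[:3,:3].T+T[:3,3])
E
python3 - <<'E'
from h import *
r=wcam(); cv2.imwrite('pics/w1.png',r['frame'])
hsv=cv2.cvtColor(r['frame'],cv2.COLOR_BGR2HSV); P=pts(r); d=r['z_map']
m=(hsv[...,0]>105)&(hsv[...,0]<130)&(hsv[...,1]>120)&(d>0)&(abs(P[...,0]-433)<40)&(abs(P[...,1]+142)<40)
q=P[m&(P[...,2]>40)]; print(len(q)); 
if len(q): print(cv2.minEnclosingCircle(q[:,:2].astype(np.float32)),q.max(0))
E
```

```text
t 1.55 tcp [ 432.7 -142.1  161. ] yaw 1.39 zax [-0.001 -0.    -1.   ] gap 0.04013093065060128 ff 0.0 F [ 0.2 -0.   0. ]
0
```

View pics/w1.png

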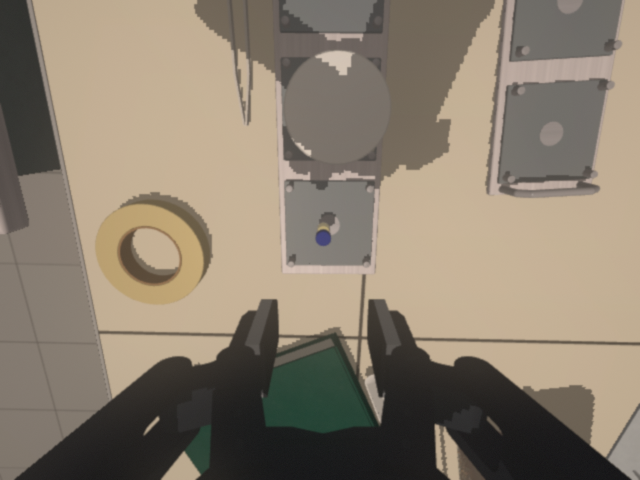

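The wrist view shows the vial cap at (323,237), just left of its pad's centre mark at (333,226). The jar is at (335,107) and the fingertips are at about (265,305) and (378,305).

```bash
cat > w.py <<'E'
from h import *
r=wcam(); np.savez('wrist.npz',**r); P=pts(r); b=r['frame'].astype(int)
m=((b[...,0]-b[...,2])>25)&(b[...,1]<b[...,0]-20); m[280:]=0
N,L,st,ce=cv2.connectedComponentsWithStats(m.astype(np.uint8))
for i in range(1,N):
    if st[i,4]>20: print('blue',ce[i].round(1),st[i],'ray z45',(world(r,*ce[i],z=.045)*1000).round(1),'depth',np.median(P[L==i],0).round(1), r['z_map'][L==i].mean())
u=[(333,226),(569,2),(551,133)]
for p in u: print('mark',p,(world(r,*p,z=.014)*1000).round(1), P[p[1],p[0]].round(1))
sat=b.max(-1)-b.min(-1); g=(sat<22)&(b.max(-1)<140)&(b.max(-1)>60); g[275:]=0; g[:, :200]=0
g=cv2.morphologyEx(g.astype(np.uint8)*255,cv2.MORPH_OPEN,np.ones((3,3)))
N,L,st,ce=cv2.connectedComponentsWithStats(g)
for i in range(1,N):
    if st[i,4]<1500: continue
    q=np.argwhere(L==i)[:,::-1]; pw=np.array([world(r,a,c,z=.014)[:2]*1000 for a,c in q],np.float32)
    c=cv2.minAreaRect(pw); print('grey',q.mean(0).round(),np.round(c[0],1),np.round(c[1],1),round(c[2],1))
E
python3 w.py
```

```text
t 1.6 tcp [ 432.7 -142.9  161.3] yaw 1.31 zax [-3.e-04 -4.e-04 -1.e+00] gap 0.039776549490248295 ff 0.0 F [-0.3 -0.5 -1.8]
blue [322.9 237.1] [316 230  15  15 169] ray z45 [ 433.5 -140.1   45. ] depth [ 433.6 -140.9   42.5] 0.27096584
mark (333, 226) [ 442.  -139.8   14. ] [ 442.1 -140.5   11.5]
mark (569, 2) [600.9  25.1  14. ] [603.   26.1  10.5]
mark (551, 133) [608.  -61.7  14. ] [609.8 -61.7  11. ]
grey [332. 122.] [439.9 -75.2] [ 87.2 195.8] 1.3
grey [563.  29.] [601.4   7.9] [77.1 36.8] 1.3
grey [550. 132.] [611. -65.] [83.2 84.3] 4.3
```

Call:
{"op": "servo_tool", "data": {
  "commands": [
    {"linear": [0.5,1,-30]},
    {"linear": [0,0,-30]},
    {"linear": [0,0,-30]},
    {"linear": [0,0,-30]},
    {"linear": [0,0,-15]},
    {"linear": [0,0,-8]},
    {"linear": [0,0,0]},
    {"linear": [0,0,0]},
    {"linear": [0,0,0]}
  ]
}}

```text
validation failed for argument at $.co...
```

Call:
{"op": "servo_tool", "data": {
  "commands": [
    {"linear": [0,0,0]},
    {"linear": [0,0,0]},
    {"linear": [0,0,0]},
    {"linear": [0,0,0]},
    {"linear": [0,0,0]},
    {"linear": [0,0,0]},
    {"linear": [0,0,0]},
    {"linear": [0,0,0]}
  ],
  "fingers": 8
}}

```text
validation failed for argument at $.co...
```

Turn is required in every row.

Call:
{"op": "servo_tool", "data": {
  "commands": [
    {"linear": [0.5,1,-30],"turn": [0,0,0]},
    {"linear": [0,0,-30],"turn": [0,0,0]},
    {"linear": [0,0,-30],"turn": [0,0,0]},
    {"linear": [0,0,-30],"turn": [0,0,0]},
    {"linear": [0,0,-15],"turn": [0,0,0]},
    {"linear": [0,0,-8],"turn": [0,0,0]},
    {"linear": [0,0,0],"turn": [0,0,0]},
    {"linear": [0,0,0],"turn": [0,0,0]},
    {"linear": [0,0,0],"turn": [0,0,0]}
  ]
}}

```text
t: 2.55
eef_pos: [0.4341, -0.1422, 0.0194]
tcp_rot: [0.001, 0.699, 0.715, 0.001]
ft_force: [0.8, -0.1, 0.1]
finger_gap: 0.0399
finger_force: 0.0
```

Call:
{"op": "servo_tool", "data": {
  "commands": [
    {"linear": [0,0,0],"turn": [0,0,0]},
    {"linear": [0,0,0],"turn": [0,0,0]},
    {"linear": [0,0,0],"turn": [0,0,0]},
    {"linear": [0,0,0],"turn": [0,0,0]},
    {"linear": [0,0,0],"turn": [0,0,0]},
    {"linear": [0,0,0],"turn": [0,0,0]}
  ],
  "fingers": 8
}}

```text
t: 3.15
eef_pos: [0.4336, -0.1418, 0.019]
tcp_rot: [0.001, 0.699, 0.715, 0.0]
ft_force: [-1.2, -0.0, 6.5]
finger_gap: 0.0097
finger_force: 58.5
```

Call:
{"op": "servo_tool", "data": {
  "commands": [
    {"linear": [0,0,10],"turn": [0,0,0]},
    {"linear": [0,0,25],"turn": [0,0,0]},
    {"linear": [0,0,30],"turn": [0,0,0]},
    {"linear": [0,0,30],"turn": [0,0,0]},
    {"linear": [0,0,15],"turn": [0,0,0]},
    {"linear": [0,0,0],"turn": [0,0,0]}
  ]
}}

```text
t: 3.75
eef_pos: [0.4349, -0.1421, 0.1309]
tcp_rot: [0.003, 0.699, 0.715, 0.001]
ft_force: [0.4, -0.9, 0.1]
finger_gap: 0.0096
finger_force: 58.5
```

```bash
python3 - <<'E'
from h import *
r=wcam(); a=r['frame']
s=read_camera('scene'); t=read_camera('side')
u,v=proj(s,sense()['eef_pos']).astype(int); u2,v2=proj(t,sense()['eef_pos']).astype(int); print(u,v,u2,v2)
c=lambda f,u,v:cv2.resize(f[max(0,v-45):v+45,max(0,u-45):u+45],(390,390))
cv2.imwrite('pics/g1.png',np.hstack([c(s['frame'],u,v),c(t['frame'],u2,v2)]))
E
```

```text
t 3.75 tcp [ 434.9 -142.1  130.9] yaw 1.31 zax [ 0.0057 -0.002  -1.    ] gap 0.009579734512988089 ff 58.48046064376831 F [ 0.4 -0.9  0.1]
391 249 405 176
```

View pics/g1.png

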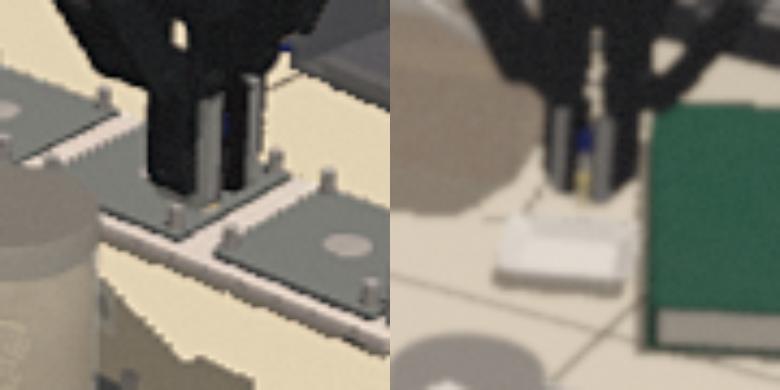

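The vial hangs upright between the fingers, with its tip just showing at their ends, at about (210,205) and (585,195) in the crop.

Call:
{"op": "servo_tool", "data": {
  "commands": [
    {"linear": [15,35,0],"turn": [0,0,0.3]},
    {"linear": [15,35,0],"turn": [0,0,0.3]},
    {"linear": [15,35,0],"turn": [0,0,0.3]},
    {"linear": [15,35,0],"turn": [0,0,0.3]},
    {"linear": [15,35,0],"turn": [0,0,0.3]},
    {"linear": [15,35,0],"turn": [0,0,0.3]},
    {"linear": [15,35,0],"turn": [0,0,0.3]},
    {"linear": [15,35,0],"turn": [0,0,0.3]},
    {"linear": [16,35,0],"turn": [0,0,0.4]},
    {"linear": [16,33,0],"turn": [0,0,0.4]},
    {"linear": [0,0,0],"turn": [0,0,0]},
    {"linear": [0,0,0],"turn": [0,0,0]},
    {"linear": [0,0,0],"turn": [0,0,0]}
  ]
}}

```text
t: 5.2
eef_pos: [0.5842, 0.2053, 0.1271]
tcp_rot: [-0.001, 0.679, 0.734, -0.001]
ft_force: [0.7, -0.1, -0.1]
finger_gap: 0.0094
finger_force: 58.5
```

```bash
cat > mk.py <<'E'
from h import *
r=wcam(); np.savez('wrist.npz',**r); b=r['frame'].astype(int); P=pts(r)
ids=[world(r,u,v,z=.014)*1000 for u,v in [(320,240)]]
# pale disc marks inside grey pads
g=cv2.cvtColor(r['frame'],cv2.COLOR_BGR2GRAY); sat=b.max(-1)-b.min(-1)
C=np.array([597.5,72.6]); a=np.radians(4.5); yv=np.array([-np.sin(a),np.cos(a)])
for k in (135,45,-45,-135):
    c=np.append(C+k*yv,14)/1000; u,v=proj(r,c)
    if not(25<u<615 and 25<v<455): print(k,'out',u.round(),v.round()); continue
    u,v=int(u),int(v); w=g[v-20:v+20,u-20:u+20]; t,m=cv2.threshold(w,0,255,cv2.THRESH_OTSU)
    N,L,st,ce=cv2.connectedComponentsWithStats(m)
    if N<2: continue
    i=min(range(1,N),key=lambda i:np.hypot(*(ce[i]-20))); p=ce[i]+[u-20,v-20]
    print(k,'px',p.round(1),'area',st[i,4],'mark',(world(r,*p,z=.014)*1000).round(1)[:2],'expect',(c*1000).round(1)[:2])
cv2.imwrite('pics/mk.png',r['frame'])
E
python3 mk.py
```

```text
t 5.2 tcp [584.2 205.3 127.1] yaw 4.48 zax [-0.0028 -0.0013 -1.    ] gap 0.009416900641427837 ff 58.53954166173935 F [ 0.7 -0.1 -0.1]
135 px [326.2 237.2] area 430 mark [587.1 209.1] expect [586.9 207.2]
45 px [322.5 325.9] area 145 mark [590.2 133.5] expect [594.  117.5]
-45 px [323.6 419.3] area 899 mark [598.6  38. ] expect [601.   27.7]
-135 out 325.0 500.0
```

View pics/mk.png

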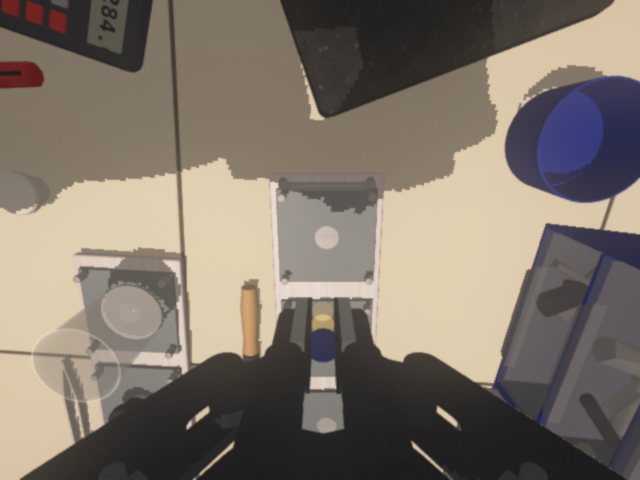

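The wrist view shows the target pad's centre mark at (326,237), and the vial upright in the fingers at (322,340).

Call:
{"op": "servo_tool", "data": {
  "commands": [
    {"linear": [0.5,0.4,-30],"turn": [0,0,0]},
    {"linear": [0.5,0.4,-30],"turn": [0,0,0]},
    {"linear": [0.5,0.4,-20],"turn": [0,0,0]},
    {"linear": [0,0,-5],"turn": [0,0,0]},
    {"linear": [0,0,0],"turn": [0,0,0]},
    {"linear": [0,0,0],"turn": [0,0,0]},
    {"linear": [0,0,0],"turn": [0,0,0]}
  ]
}}

```text
t: 5.95
eef_pos: [0.5877, 0.2076, 0.0448]
tcp_rot: [0.001, 0.679, 0.734, 0.001]
ft_force: [-0.5, -0.1, 0.1]
finger_gap: 0.0096
finger_force: 58.5
```

```bash
cat > s.py <<'E'
from h import *
wcam();wcam();wcam()
E
python3 s.py
```

```text
t 5.95 tcp [587.7 207.6  44.8] yaw 4.49 zax [ 2.6e-03  9.0e-04 -1.0e+00] gap 0.009620844731381185 ff 58.546715676784515 F [-0.5 -0.1  0.1]
t 6.0 tcp [587.6 207.6  44.7] yaw 4.49 zax [ 2.4e-03  8.0e-04 -1.0e+00] gap 0.009649720708866319 ff 58.54649841785431 F [-0.   0.1  0.2]
t 6.05 tcp [587.4 207.7  44.5] yaw 4.5 zax [ 2.1e-03  7.0e-04 -1.0e+00] gap 0.009766668986417155 ff 58.54660391807556 F [-2.1  0.8  0.6]
```

Call:
{"op": "servo_tool", "data": {
  "commands": [
    {"linear": [0,0,-12],"turn": [0,0,0]},
    {"linear": [0,0,-8],"turn": [0,0,0]},
    {"linear": [0,0,-3],"turn": [0,0,0]},
    {"linear": [0,0,0],"turn": [0,0,0]},
    {"linear": [0,0,0],"turn": [0,0,0]},
    {"linear": [0,0,0],"turn": [0,0,0]},
    {"linear": [0,0,-1],"turn": [0,0,0]},
    {"linear": [0,0,0],"turn": [0,0,0]},
    {"linear": [0,0,0],"turn": [0,0,0]},
    {"linear": [0,0,0],"turn": [0,0,0]}
  ]
}}

```text
t: 7.1
eef_pos: [0.5868, 0.2075, 0.0194]
tcp_rot: [0.0, 0.679, 0.734, 0.0]
ft_force: [-0.4, -0.4, -1.0]
finger_gap: 0.0097
finger_force: 58.5
```

Call:
{"op": "servo_tool", "data": {
  "commands": [
    {"linear": [0,0,-0.5],"turn": [0,0,0]},
    {"linear": [0,0,0],"turn": [0,0,0]},
    {"linear": [0,0,0],"turn": [0,0,0]}
  ]
}}

```text
t: 7.4
eef_pos: [0.5869, 0.2076, 0.0191]
tcp_rot: [0.0, 0.679, 0.734, 0.0]
ft_force: [-0.8, 0.1, 2.1]
finger_gap: 0.0095
finger_force: 58.7
```

Call:
{"op": "servo_tool", "data": {
  "commands": [
    {"linear": [0,0,0],"turn": [0,0,0]},
    {"linear": [0,0,0],"turn": [0,0,0]},
    {"linear": [0,0,0],"turn": [0,0,0]},
    {"linear": [0,0,0],"turn": [0,0,0]},
    {"linear": [0,0,0],"turn": [0,0,0]}
  ],
  "fingers": 36
}}

```text
t: 7.9
eef_pos: [0.5868, 0.2075, 0.0188]
tcp_rot: [0.0, 0.679, 0.734, -0.0]
ft_force: [0.6, -0.6, -0.3]
finger_gap: 0.0359
finger_force: 0.0
```

Call:
{"op": "servo_tool", "data": {
  "commands": [
    {"linear": [0,0,10],"turn": [0,0,0]},
    {"linear": [0,0,25],"turn": [0,0,0]},
    {"linear": [0,0,30],"turn": [0,0,0]},
    {"linear": [0,0,30],"turn": [0,0,0]},
    {"linear": [0,0,30],"turn": [0,0,0]},
    {"linear": [0,0,20],"turn": [0,0,0]},
    {"linear": [0,0,0],"turn": [0,0,0]},
    {"linear": [0,0,0],"turn": [0,0,0]}
  ]
}}

```text
t: 8.7
eef_pos: [0.5866, 0.2075, 0.1641]
tcp_rot: [0.0, 0.679, 0.734, 0.0]
ft_force: [0.0, -0.1, -0.3]
finger_gap: 0.036
finger_force: 0.0
```

```bash
cat > chk.py <<'E'
import sys
from h import *
x,y,zlo,zhi=map(float,sys.argv[1:5])
for n in ('scene','side','wrist'):
    r=wcam() if n=='wrist' else read_camera(n); P=pts(r)
    m=(r['z_map']>0)&(abs(P[...,0]-x)<42)&(abs(P[...,1]-y)<42)&(P[...,2]>zlo)&(P[...,2]<zhi)
    q=P[m]
    if len(q)<4: print(n,'few');continue
    f=q[:,:2].astype(np.float32); c,rd=cv2.minEnclosingCircle(f); b=cv2.minAreaRect(f)
    print(n,len(q),np.round(c,1),'d',round(2*rd,1),'rect',np.round(b[0],1),np.round(b[1],1),'zmax',q[:,2].max().round(1))
E
python3 chk.py 587 207 30 60
```

```text
scene 131 [582.5 233. ] d 67.2 rect [575.8 234.9] [56.8 53.1] zmax 48.5
side 177 [580.  230.9] d 64.0 rect [579.3 224.3] [49.3 55. ] zmax 48.9
t 8.8 tcp [585.9 207.2 162.5] yaw 4.51 zax [-2.5e-03 -9.0e-04 -1.0e+00] gap 0.03591546965088138 ff 0.0 F [ 0.4  0.  -1.3]
wrist 428 [579.1 232.2] d 62.4 rect [578.8 225.7] [46.7 53.3] zmax 44.4
```

Call:
{"op": "servo_tool", "data": {
  "commands": [
    {"linear": [-18,-32,0],"turn": [0,0,-0.4]},
    {"linear": [-18,-32,0],"turn": [0,0,-0.4]},
    {"linear": [-18,-32,0],"turn": [0,0,-0.4]},
    {"linear": [-18,-32,0],"turn": [0,0,-0.4]},
    {"linear": [-19,-33,0],"turn": [0,0,-0.4]},
    {"linear": [-19,-33,0],"turn": [0,0,-0.4]},
    {"linear": [-19,-33,0],"turn": [0,0,-0.4]},
    {"linear": [-19,-33,0],"turn": [0,0,-0.4]},
    {"linear": [0,0,0],"turn": [0,0,0]},
    {"linear": [0,0,0],"turn": [0,0,0]},
    {"linear": [0,0,0],"turn": [0,0,0]}
  ],
  "fingers": 85
}}

```text
t: 9.95
eef_pos: [0.4392, -0.0519, 0.1635]
tcp_rot: [-0.0, 0.699, 0.715, 0.0]
ft_force: [-0.4, -0.6, -0.1]
finger_gap: 0.085
finger_force: 0.0
```

```bash
sed -i 's/<42/<W/g; s/^for n/W=float(sys.argv[5]) if len(sys.argv)>5 else 42\nfor n/' chk.py; python3 chk.py 438 -53 82 100; echo; python3 chk.py 587 207 30 60 15
```

```text
scene 871 [436.9 -53.4] d 64.1 rect [436.9 -53.4] [61.3 59.4] zmax 92.5
side 656 [438.7 -53.2] d 66.3 rect [439.  -51.1] [61.5 61.5] zmax 92.1
t 10.05 tcp [439.3 -51.6 163.5] yaw 1.39 zax [-2.e-04  3.e-04 -1.e+00] gap 0.08463242972846338 ff 0.0 F [-0.6  0.5  0. ]
wrist 6493 [439.4 -50.6] d 62.1 rect [439.4 -50.4] [61.1 61.5] zmax 88.1

scene 59 [586.5 206.2] d 16.0 rect [586.  205.2] [14.4 10.9] zmax 48.4
side 99 [587.2 206.4] d 13.4 rect [587.2 206.4] [11.  13.2] zmax 48.3
t 10.2 tcp [439.2 -51.8 163.7] yaw 1.39 zax [-1.e-04  1.e-04 -1.e+00] gap 0.08485798354574023 ff 0.0 F [ 0.4  0.4 -0.4]
wrist few
```

Call:
{"op": "servo_tool", "data": {
  "commands": [
    {"linear": [-0.8,-1,-30],"turn": [0,0,-0.2]},
    {"linear": [0,0,-35],"turn": [0,0,0]},
    {"linear": [0,0,-35],"turn": [0,0,0]},
    {"linear": [0,0,-20],"turn": [0,0,0]},
    {"linear": [0,0,-10],"turn": [0,0,0]},
    {"linear": [0,0,0],"turn": [0,0,0]},
    {"linear": [0,0,0],"turn": [0,0,0]},
    {"linear": [0,0,0],"turn": [0,0,0]}
  ]
}}

```text
t: 11.05
eef_pos: [0.4391, -0.0536, 0.035]
tcp_rot: [0.001, 0.7, 0.714, 0.001]
ft_force: [0.6, -0.0, -0.1]
finger_gap: 0.0849
finger_force: 0.0
```

Call:
{"op": "servo_tool", "data": {
  "commands": [
    {"linear": [0,0,0],"turn": [0,0,0]},
    {"linear": [0,0,0],"turn": [0,0,0]},
    {"linear": [0,0,0],"turn": [0,0,0]},
    {"linear": [0,0,0],"turn": [0,0,0]},
    {"linear": [0,0,0],"turn": [0,0,0]},
    {"linear": [0,0,0],"turn": [0,0,0]}
  ],
  "fingers": 54
}}

```text
t: 11.65
eef_pos: [0.4381, -0.0535, 0.035]
tcp_rot: [0.0, 0.7, 0.714, 0.0]
ft_force: [-2.0, 0.0, 8.9]
finger_gap: 0.0584
finger_force: 66.0
```

Call:
{"op": "servo_tool", "data": {
  "commands": [
    {"linear": [0,0,8],"turn": [0,0,0]},
    {"linear": [0,0,20],"turn": [0,0,0]},
    {"linear": [0,0,30],"turn": [0,0,0]},
    {"linear": [0,0,30],"turn": [0,0,0]},
    {"linear": [0,0,20],"turn": [0,0,0]},
    {"linear": [0,0,10],"turn": [0,0,0]},
    {"linear": [0,0,0],"turn": [0,0,0]},
    {"linear": [0,0,0],"turn": [0,0,0]}
  ]
}}

```text
t: 12.45
eef_pos: [0.4373, -0.0534, 0.1511]
tcp_rot: [-0.001, 0.7, 0.714, -0.0]
ft_force: [-0.2, -0.2, -1.3]
finger_gap: 0.059
finger_force: 67.5
```

Call:
{"op": "servo_tool", "data": {
  "commands": [
    {"linear": [18,20,0],"turn": [0,0,0.4]},
    {"linear": [22,24,0],"turn": [0,0,0.5]},
    {"linear": [22,24,0],"turn": [0,0,0.5]},
    {"linear": [22,24,0],"turn": [0,0,0.5]},
    {"linear": [22,24,0],"turn": [0,0,0.5]},
    {"linear": [22,24,0],"turn": [0,0,0.5]},
    {"linear": [18,20,0],"turn": [0,0,0.3]},
    {"linear": [10,10,0],"turn": [0,0,0]},
    {"linear": [0,0,-10],"turn": [0,0,0]},
    {"linear": [0,0,-30],"turn": [0,0,0]},
    {"linear": [0,0,-30],"turn": [0,0,0]},
    {"linear": [0,0,-20],"turn": [0,0,0]},
    {"linear": [0,0,0],"turn": [0,0,0]},
    {"linear": [0,0,0],"turn": [0,0,0]},
    {"linear": [0,0,0],"turn": [0,0,0]}
  ]
}}

```text
t: 13.95
eef_pos: [0.5945, 0.1161, 0.063]
tcp_rot: [0.001, 0.68, 0.733, 0.001]
ft_force: [-0.7, -1.1, -1.5]
finger_gap: 0.0586
finger_force: 67.5
```

```bash
python3 s.py; python3 chk.py 594 117 85 140
```

```text
t 13.95 tcp [594.5 116.1  63. ] yaw 4.28 zax [ 2.e-03  2.e-04 -1.e+00] gap 0.058562318045639446 ff 67.47707839680061 F [-0.7 -1.1 -1.5]
t 14.0 tcp [594.7 116.3  63.2] yaw 4.29 zax [ 2.5e-03  3.0e-04 -1.0e+00] gap 0.05907409479358854 ff 67.4787468525119 F [ 0.7 -0.  -1.7]
t 14.05 tcp [594.7 116.4  63.3] yaw 4.29 zax [ 2.6e-03  4.0e-04 -1.0e+00] gap 0.05878196291580474 ff 67.48002504386477 F [ 0.  -0.6 -1.6]
scene 1077 [593.  114.1] d 85.8 rect [594.3 112. ] [84.4 54.2] zmax 139.9
side 1613 [593.9 119.1] d 86.2 rect [592.2 120. ] [60.7 78.7] zmax 139.9
t 14.2 tcp [594.4 116.6  62.7] yaw 4.31 zax [ 1.7e-03  3.0e-04 -1.0e+00] gap 0.05864716599085798 ff 67.48166927251987 F [ 0.1 -0.1 -1.8]
wrist 36505 [594.  120.3] d 87.5 rect [593.5 126.7] [85.6 48.3] zmax 140.0
```

Call:
{"op": "servo_tool", "data": {
  "commands": [
    {"linear": [-0.4,0.7,-12],"turn": [0,0,0]},
    {"linear": [0,0,-10],"turn": [0,0,0]},
    {"linear": [0,0,-3],"turn": [0,0,0]},
    {"linear": [0,0,-1],"turn": [0,0,0]},
    {"linear": [0,0,0],"turn": [0,0,0]},
    {"linear": [0,0,0],"turn": [0,0,0]},
    {"linear": [0,0,0],"turn": [0,0,0]},
    {"linear": [0,0,-1],"turn": [0,0,0]},
    {"linear": [0,0,0],"turn": [0,0,0]},
    {"linear": [0,0,0],"turn": [0,0,0]}
  ]
}}

```text
t: 15.25
eef_pos: [0.5939, 0.1173, 0.0351]
tcp_rot: [0.0, 0.68, 0.733, 0.0]
ft_force: [-1.5, -0.2, 1.6]
finger_gap: 0.0586
finger_force: 67.6
```

Contact has begun: Fz went from -1.7 to +1.6 N. Releasing now.

Call:
{"op": "servo_tool", "data": {
  "commands": [
    {"linear": [0,0,-0.3],"turn": [0,0,0]},
    {"linear": [0,0,0],"turn": [0,0,0]},
    {"linear": [0,0,0],"turn": [0,0,0]},
    {"linear": [0,0,0],"turn": [0,0,0]},
    {"linear": [0,0,0],"turn": [0,0,0]},
    {"linear": [0,0,0],"turn": [0,0,0]}
  ],
  "fingers": 82
}}

```text
t: 15.85
eef_pos: [0.5936, 0.1172, 0.0345]
tcp_rot: [0.0, 0.68, 0.733, 0.0]
ft_force: [1.1, 0.4, -0.1]
finger_gap: 0.0819
finger_force: 0.0
```

Call:
{"op": "servo_tool", "data": {
  "commands": [
    {"linear": [0,0,10],"turn": [0,0,0]},
    {"linear": [0,0,25],"turn": [0,0,0]},
    {"linear": [0,0,35],"turn": [0,0,0]},
    {"linear": [0,0,35],"turn": [0,0,0]},
    {"linear": [0,0,25],"turn": [0,0,0]},
    {"linear": [-10,-6,0],"turn": [0,0,0]},
    {"linear": [-25,-12,0],"turn": [0,0,-0.5]},
    {"linear": [-30,-15,0],"turn": [0,0,-0.5]},
    {"linear": [-30,-15,0],"turn": [0,0,-0.5]},
    {"linear": [-30,-15,0],"turn": [0,0,-0.5]},
    {"linear": [-25,-12,0],"turn": [0,0,-0.5]},
    {"linear": [-13,-6,0],"turn": [0,0,-0.7]},
    {"linear": [0,0,0],"turn": [0,0,0]},
    {"linear": [0,0,0],"turn": [0,0,0]},
    {"linear": [0,0,0],"turn": [0,0,0]}
  ]
}}

```text
t: 17.35
eef_pos: [0.432, 0.0366, 0.1646]
tcp_rot: [0.0, 0.7, 0.714, 0.001]
ft_force: [0.2, 0.0, 0.1]
finger_gap: 0.0817
finger_force: 0.0
```

```bash
python3 chk.py 594 117 85 100; echo; python3 chk.py 431 35 26 42 25; cat > g.py <<'E'
from h import *
r=wcam(); b=r['frame']; P=pts(r)
m=(b.max(-1)<60)&(abs(P[...,0]-431)<22)&(abs(P[...,1]-36)<22)&(P[...,2]>24)&(P[...,2]<40)
f=P[m][:,:2].astype(np.float32); print(len(f),cv2.minEnclosingCircle(f))
E
python3 g.py
```

```text
scene 437 [595.4 116.2] d 67.0 rect [593.3 118. ] [62.4 61.1] zmax 93.1
side 695 [594.8 119.1] d 63.6 rect [595.8 119.3] [59.5 61.3] zmax 91.9
t 17.45 tcp [431.7  36.6 164.4] yaw 1.14 zax [ 4.e-04  1.e-04 -1.e+00] gap 0.08206694340459274 ff 0.0 F [0.8 0.3 1. ]
wrist 7363 [594.7 120.3] d 61.6 rect [590.3 118.9] [52.  60.8] zmax 88.5

scene 227 [429.4  34.8] d 34.4 rect [429.2  34.3] [32.9 29.2] zmax 38.6
side 232 [431.3  35.4] d 33.0 rect [431.2  36.3] [30.2 29.6] zmax 38.2
t 17.6 tcp [431.1  36.5 164.4] yaw 1.13 zax [-1.e-04  0.e+00 -1.e+00] gap 0.08198943007933242 ff 0.0 F [ 0.5 -0.8  0.4]
wrist 1149 [431.1  37. ] d 31.4 rect [431.2  37.4] [30.6 30.5] zmax 33.9
t 17.65 tcp [431.   36.4 164.4] yaw 1.13 zax [-1.e-04  0.e+00 -1.e+00] gap 0.082185586909179 ff 0.0 F [0.1 0.3 0.3]
0 ((0.0, 0.0), 0.0)
```

Call:
{"op": "servo_tool", "data": {
  "commands": [
    {"linear": [-0.4,-1.2,-35],"turn": [0,0,0]},
    {"linear": [0,0,-35],"turn": [0,0,0]},
    {"linear": [0,0,-35],"turn": [0,0,0]},
    {"linear": [0,0,-25],"turn": [0,0,0]},
    {"linear": [0,0,-12],"turn": [0,0,0]},
    {"linear": [0,0,-4],"turn": [0,0,0]},
    {"linear": [0,0,0],"turn": [0,0,0]},
    {"linear": [0,0,0],"turn": [0,0,0]},
    {"linear": [0,0,0],"turn": [0,0,0]}
  ],
  "fingers": 50
}}

```text
t: 18.6
eef_pos: [0.431, 0.0351, 0.0194]
tcp_rot: [0.001, 0.7, 0.714, 0.001]
ft_force: [-0.2, 0.1, -0.5]
finger_gap: 0.0501
finger_force: 0.0
```

```bash
python3 s.py
```

```text
t 18.6 tcp [431.   35.1  19.4] yaw 1.11 zax [ 2.2e-03  1.0e-04 -1.0e+00] gap 0.05011820908359681 ff 0.0 F [-0.2  0.1 -0.5]
t 18.65 tcp [430.9  35.1  19.3] yaw 1.11 zax [ 2.1e-03  1.0e-04 -1.0e+00] gap 0.050056248422411846 ff 0.0 F [-0.   0.1  0.5]
t 18.7 tcp [430.8  35.1  19.2] yaw 1.11 zax [ 1.8e-03  1.0e-04 -1.0e+00] gap 0.05017826558221486 ff 0.0 F [0.3 0.1 0.6]
```

Call:
{"op": "servo_tool", "data": {
  "commands": [
    {"linear": [0,0,-2],"turn": [0,0,0]},
    {"linear": [0,0,0],"turn": [0,0,0]},
    {"linear": [0,0,0],"turn": [0,0,0]}
  ]
}}

```text
t: 19.05
eef_pos: [0.4302, 0.035, 0.0165]
tcp_rot: [0.0, 0.7, 0.714, -0.0]
ft_force: [-0.7, -0.0, -0.2]
finger_gap: 0.0498
finger_force: 0.0
```

Call:
{"op": "servo_tool", "data": {
  "commands": [
    {"linear": [0,0,0],"turn": [0,0,0]},
    {"linear": [0,0,0],"turn": [0,0,0]},
    {"linear": [0,0,0],"turn": [0,0,0]},
    {"linear": [0,0,0],"turn": [0,0,0]},
    {"linear": [0,0,0],"turn": [0,0,0]}
  ],
  "fingers": 24
}}

```text
t: 19.55
eef_pos: [0.4302, 0.035, 0.0169]
tcp_rot: [0.0, 0.7, 0.714, 0.0]
ft_force: [-2.0, -1.0, 5.4]
finger_gap: 0.0278
finger_force: 58.7
```

Call:
{"op": "servo_tool", "data": {
  "commands": [
    {"linear": [0,0,5],"turn": [0,0,0]},
    {"linear": [0,0,15],"turn": [0,0,0]},
    {"linear": [0,0,25],"turn": [0,0,0]},
    {"linear": [0,0,30],"turn": [0,0,0]},
    {"linear": [0,0,25],"turn": [0,0,0]},
    {"linear": [0,0,15],"turn": [0,0,0]},
    {"linear": [0,0,0],"turn": [0,0,0]},
    {"linear": [0,0,0],"turn": [0,0,0]}
  ]
}}

```text
t: 20.35
eef_pos: [0.4298, 0.035, 0.1312]
tcp_rot: [-0.0, 0.7, 0.714, -0.0]
ft_force: [0.3, 0.2, -0.7]
finger_gap: 0.0276
finger_force: 59.1
```

```bash
python3 - <<'E'
from h import *
wr=wcam(); a=wr['frame']
s=read_camera('scene'); t=read_camera('side')
u,v=proj(s,sense()['eef_pos']).astype(int); u2,v2=proj(t,sense()['eef_pos']).astype(int)
c=lambda f,u,v:cv2.resize(f[max(0,v-40):v+40,max(0,u-40):u+40],(390,390))
cv2.imwrite('pics/g3.png',np.hstack([c(s['frame'],u,v),c(t['frame'],u2,v2)]))
E
```

```text
t 20.35 tcp [429.8  35.  131.2] yaw 1.11 zax [-2.e-04 -0.e+00 -1.e+00] gap 0.027570027969185756 ff 59.10384845919907 F [ 0.3  0.2 -0.7]
```

View pics/g3.png

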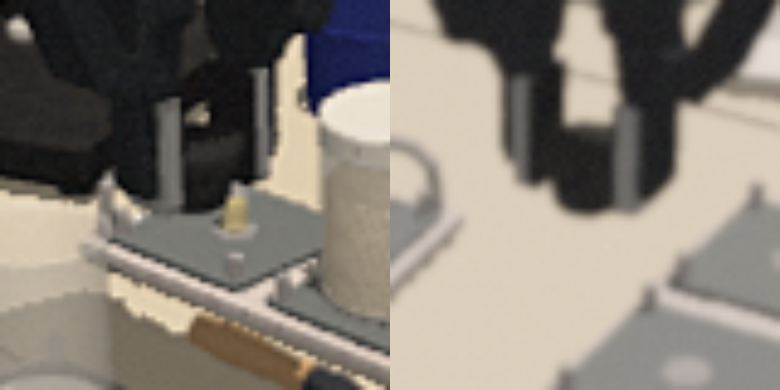

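The stopper is held upright. In the crop its bottom edge is at (590,210), level with the fingertips.

Call:
{"op": "servo_tool", "data": {
  "commands": [
    {"linear": [15,-1,0],"turn": [0,0,0.4]},
    {"linear": [25,-1,0],"turn": [0,0,0.5]},
    {"linear": [30,-1,0],"turn": [0,0,0.5]},
    {"linear": [30,-1,0],"turn": [0,0,0.5]},
    {"linear": [30,-1,0],"turn": [0,0,0.5]},
    {"linear": [25,-1,0],"turn": [0,0,0.5]},
    {"linear": [16,-1,-5],"turn": [0,0,0.5]},
    {"linear": [0,0,-25],"turn": [0,0,0]},
    {"linear": [0,0,-30],"turn": [0,0,0]},
    {"linear": [0,0,-20],"turn": [0,0,0]},
    {"linear": [0,0,-5],"turn": [0,0,0]},
    {"linear": [0,0,0],"turn": [0,0,0]},
    {"linear": [0,0,0],"turn": [0,0,0]},
    {"linear": [0,0,0],"turn": [0,0,0]}
  ]
}}

```text
t: 21.9
eef_pos: [0.6021, 0.0281, 0.0478]
tcp_rot: [0.001, 0.679, 0.734, 0.001]
ft_force: [0.2, -0.3, 0.7]
finger_gap: 0.0271
finger_force: 59.1
```

```bash
python3 s.py
```

```text
t 21.9 tcp [602.1  28.1  47.8] yaw 4.51 zax [ 2.5e-03  1.0e-04 -1.0e+00] gap 0.027130909780703177 ff 59.1267295461148 F [ 0.2 -0.3  0.7]
t 21.95 tcp [602.   28.1  47.8] yaw 4.51 zax [ 2.5e-03  1.0e-04 -1.0e+00] gap 0.027243481539701464 ff 59.12765704910271 F [ 0.6 -0.2 -0.6]
t 22.0 tcp [601.9  28.1  47.7] yaw 4.51 zax [ 2.2e-03  1.0e-04 -1.0e+00] gap 0.027546057467828962 ff 59.12713698693551 F [ 0.6  0.1 -0.4]
```

Descending to a TCP height of 17.

Call:
{"op": "servo_tool", "data": {
  "commands": [
    {"linear": [-0.4,-0.4,-14],"turn": [0,0,0]},
    {"linear": [0,0,-10],"turn": [0,0,0]},
    {"linear": [0,0,-4],"turn": [0,0,0]},
    {"linear": [0,0,-1],"turn": [0,0,0]},
    {"linear": [0,0,0],"turn": [0,0,0]},
    {"linear": [0,0,0],"turn": [0,0,0]},
    {"linear": [0,0,0],"turn": [0,0,0]},
    {"linear": [0,0,-0.5],"turn": [0,0,0]},
    {"linear": [0,0,0],"turn": [0,0,0]},
    {"linear": [0,0,0],"turn": [0,0,0]}
  ]
}}

```text
t: 23.05
eef_pos: [0.6008, 0.0276, 0.0171]
tcp_rot: [0.0, 0.679, 0.734, 0.0]
ft_force: [0.3, 0.1, 0.1]
finger_gap: 0.0281
finger_force: 59.1
```

Call:
{"op": "servo_tool", "data": {
  "commands": [
    {"linear": [0,0,-0.5],"turn": [0,0,0]},
    {"linear": [0,0,0],"turn": [0,0,0]},
    {"linear": [0,0,0],"turn": [0,0,0]},
    {"linear": [0,0,0],"turn": [0,0,0]}
  ]
}}

```text
t: 23.45
eef_pos: [0.6009, 0.0277, 0.0169]
tcp_rot: [0.0, 0.679, 0.734, 0.0]
ft_force: [-0.5, 0.6, 4.1]
finger_gap: 0.0279
finger_force: 59.5
```

Call:
{"op": "servo_tool", "data": {
  "commands": [
    {"linear": [0,0,0],"turn": [0,0,0]},
    {"linear": [0,0,0],"turn": [0,0,0]},
    {"linear": [0,0,0],"turn": [0,0,0]},
    {"linear": [0,0,0],"turn": [0,0,0]},
    {"linear": [0,0,0],"turn": [0,0,0]}
  ],
  "fingers": 50
}}

```text
t: 23.95
eef_pos: [0.6008, 0.0276, 0.0164]
tcp_rot: [-0.0, 0.679, 0.734, -0.0]
ft_force: [-0.2, -0.4, 0.4]
finger_gap: 0.0502
finger_force: 0.0
```

Call:
{"op": "servo_tool", "data": {
  "commands": [
    {"linear": [0,0,10],"turn": [0,0,0]},
    {"linear": [0,0,25],"turn": [0,0,0]},
    {"linear": [0,0,35],"turn": [0,0,0]},
    {"linear": [0,0,35],"turn": [0,0,0]},
    {"linear": [0,0,35],"turn": [0,0,0]},
    {"linear": [-15,8,8],"turn": [0,0,-0.4]},
    {"linear": [-25,16,0],"turn": [0,0,-0.5]},
    {"linear": [-30,18,0],"turn": [0,0,-0.5]},
    {"linear": [-30,18,0],"turn": [0,0,-0.5]},
    {"linear": [-30,18,0],"turn": [0,0,-0.5]},
    {"linear": [-22,16,0],"turn": [0,0,-0.5]},
    {"linear": [-13,10,0],"turn": [0,0,-0.5]},
    {"linear": [0,0,0],"turn": [0,0,0]},
    {"linear": [0,0,0],"turn": [0,0,0]},
    {"linear": [0,0,0],"turn": [0,0,0]}
  ],
  "fingers": 80
}}

```text
t: 25.45
eef_pos: [0.4364, 0.1313, 0.1646]
tcp_rot: [0.0, 0.7, 0.714, 0.0]
ft_force: [0.2, -0.7, 0.5]
finger_gap: 0.0802
finger_force: 0.0
```

```bash
python3 chk.py 601 28 26 45 25; echo; python3 chk.py 436 132 75 95; python3 - <<'E'
from h import *
r=wcam(); cv2.imwrite('pics/b1.png',r['frame']); print(proj(r,np.array([.436,.132,.084])),proj(r,np.array([.436,.132,.014])))
E
```

```text
scene 178 [598.6  27.2] d 34.3 rect [600.1  26.2] [30.7 30.6] zmax 38.8
side 180 [600.6  28. ] d 32.5 rect [601.2  28.5] [28.3 32.3] zmax 38.0
t 25.55 tcp [436.4 131.2 164.5] yaw 1.06 zax [ 2.e-04 -1.e-04 -1.e+00] gap 0.07999436693721233 ff 0.0 F [-0.3  0.3  0.3]
wrist 911 [600.4  30.4] d 31.8 rect [600.7  30.1] [30.3 30.4] zmax 33.9

scene 405 [435.  132.1] d 58.6 rect [434.8 132.3] [57.9 52.8] zmax 88.0
side 482 [436.1 130.4] d 57.2 rect [436.7 131.2] [55. 55.] zmax 86.5
t 25.7 tcp [436.2 131.3 164.4] yaw 1.07 zax [-2.e-04 -1.e-04 -1.e+00] gap 0.07983362973312176 ff 0.0 F [ 0.5 -0.3  0.1]
wrist 1327 [436.  133.3] d 55.3 rect [435.9 133.4] [54.7 54.5] zmax 83.4
t 25.75 tcp [436.1 131.3 164.4] yaw 1.07 zax [-2.e-04 -1.e-04 -1.e+00] gap 0.08004118848535478 ff 0.0 F [-0.1 -0.1 -0.1]
[321.36335555 256.1561809 ] [321.63891842 227.5853104 ]
```

View pics/b1.png

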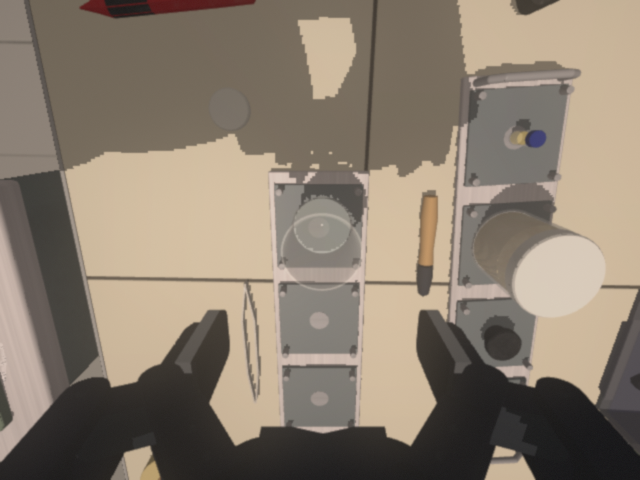

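The wrist view shows the beaker's rim at (321,253). The vial at (525,138), the jar at (545,265) and the stopper at (503,344) all stand on the empty rack.

Call:
{"op": "servo_tool", "data": {
  "commands": [
    {"linear": [-0.2,0.3,-30],"turn": [0,0,0]},
    {"linear": [0,0,-35],"turn": [0,0,0]},
    {"linear": [0,0,-35],"turn": [0,0,0]},
    {"linear": [0,0,-22],"turn": [0,0,0]},
    {"linear": [0,0,-10],"turn": [0,0,0]},
    {"linear": [0,0,0],"turn": [0,0,0]},
    {"linear": [0,0,0],"turn": [0,0,0]},
    {"linear": [0,0,0],"turn": [0,0,0]}
  ]
}}

```text
t: 26.6
eef_pos: [0.4367, 0.1322, 0.0337]
tcp_rot: [0.001, 0.7, 0.714, 0.001]
ft_force: [-0.2, 0.2, 0.9]
finger_gap: 0.0799
finger_force: 0.0
```

Call:
{"op": "servo_tool", "data": {
  "commands": [
    {"linear": [0,0,0],"turn": [0,0,0]},
    {"linear": [0,0,0],"turn": [0,0,0]},
    {"linear": [0,0,0],"turn": [0,0,0]},
    {"linear": [0,0,0],"turn": [0,0,0]},
    {"linear": [0,0,0],"turn": [0,0,0]},
    {"linear": [0,0,0],"turn": [0,0,0]}
  ],
  "fingers": 46
}}

```text
t: 27.2
eef_pos: [0.436, 0.1321, 0.0336]
tcp_rot: [0.0, 0.7, 0.714, 0.001]
ft_force: [-1.6, 0.2, 5.7]
finger_gap: 0.0521
finger_force: 61.1
```

Call:
{"op": "servo_tool", "data": {
  "commands": [
    {"linear": [0,0,6],"turn": [0,0,0]},
    {"linear": [0,0,18],"turn": [0,0,0]},
    {"linear": [0,0,28],"turn": [0,0,0]},
    {"linear": [0,0,30],"turn": [0,0,0]},
    {"linear": [0,0,25],"turn": [0,0,0]},
    {"linear": [0,0,15],"turn": [0,0,0]},
    {"linear": [0,0,0],"turn": [0,0,0]},
    {"linear": [0,0,0],"turn": [0,0,0]}
  ]
}}

```text
t: 28.0
eef_pos: [0.4353, 0.1318, 0.1544]
tcp_rot: [0.0, 0.7, 0.714, 0.0]
ft_force: [-0.2, -0.0, 0.5]
finger_gap: 0.0522
finger_force: 62.6
```

Call:
{"op": "servo_tool", "data": {
  "commands": [
    {"linear": [14,-16,0],"turn": [0,0,0.4]},
    {"linear": [22,-25,0],"turn": [0,0,0.5]},
    {"linear": [26,-29,0],"turn": [0,0,0.5]},
    {"linear": [28,-31,0],"turn": [0,0,0.5]},
    {"linear": [28,-31,0],"turn": [0,0,0.5]},
    {"linear": [26,-29,0],"turn": [0,0,0.5]},
    {"linear": [18,-20,0],"turn": [0,0,0.5]},
    {"linear": [10,-13,0],"turn": [0,0,0]},
    {"linear": [0,0,-20],"turn": [0,0,0]},
    {"linear": [0,0,-30],"turn": [0,0,0]},
    {"linear": [0,0,-25],"turn": [0,0,0]},
    {"linear": [0,0,-15],"turn": [0,0,0]},
    {"linear": [0,0,0],"turn": [0,0,0]},
    {"linear": [0,0,0],"turn": [0,0,0]},
    {"linear": [0,0,0],"turn": [0,0,0]}
  ]
}}

```text
t: 29.5
eef_pos: [0.6082, -0.0619, 0.0655]
tcp_rot: [0.001, 0.679, 0.734, 0.001]
ft_force: [0.5, -0.8, -0.4]
finger_gap: 0.052
finger_force: 62.6
```

```bash
python3 s.py
```

```text
t 29.5 tcp [608.2 -61.9  65.5] yaw 4.52 zax [ 1.7e-03 -1.0e-04 -1.0e+00] gap 0.051992256456867975 ff 62.60392716172646 F [ 0.5 -0.8 -0.4]
t 29.55 tcp [608.3 -62.   65.6] yaw 4.52 zax [ 2.1e-03 -2.0e-04 -1.0e+00] gap 0.05199891155861797 ff 62.604403495679435 F [-0.   1.  -0.7]
t 29.6 tcp [608.2 -62.   65.7] yaw 4.51 zax [ 2.1e-03 -2.0e-04 -1.0e+00] gap 0.05213053239401221 ff 62.60394555323728 F [-0.2 -0.   0.3]
```

Call:
{"op": "servo_tool", "data": {
  "commands": [
    {"linear": [0,0,-16],"turn": [0,0,0]},
    {"linear": [0,0,-10],"turn": [0,0,0]},
    {"linear": [0,0,-3],"turn": [0,0,0]},
    {"linear": [0,0,-1],"turn": [0,0,0]},
    {"linear": [0,0,0],"turn": [0,0,0]},
    {"linear": [0,0,0],"turn": [0,0,0]},
    {"linear": [0,0,0],"turn": [0,0,0]},
    {"linear": [0,0,-0.5],"turn": [0,0,0]},
    {"linear": [0,0,0],"turn": [0,0,0]},
    {"linear": [0,0,0],"turn": [0,0,0]}
  ]
}}

```text
t: 30.65
eef_pos: [0.6076, -0.0621, 0.0341]
tcp_rot: [0.0, 0.679, 0.734, 0.0]
ft_force: [1.1, -0.5, 0.7]
finger_gap: 0.0521
finger_force: 62.6
```

Call:
{"op": "servo_tool", "data": {
  "commands": [
    {"linear": [0,0,-0.6],"turn": [0,0,0]},
    {"linear": [0,0,0],"turn": [0,0,0]},
    {"linear": [0,0,0],"turn": [0,0,0]},
    {"linear": [0,0,0],"turn": [0,0,0]}
  ]
}}

```text
t: 31.05
eef_pos: [0.6077, -0.0621, 0.0337]
tcp_rot: [0.0, 0.679, 0.734, 0.0]
ft_force: [-0.1, 0.1, 2.6]
finger_gap: 0.0522
finger_force: 62.7
```

Call:
{"op": "servo_tool", "data": {
  "commands": [
    {"linear": [0,0,0],"turn": [0,0,0]},
    {"linear": [0,0,0],"turn": [0,0,0]},
    {"linear": [0,0,0],"turn": [0,0,0]},
    {"linear": [0,0,0],"turn": [0,0,0]},
    {"linear": [0,0,0],"turn": [0,0,0]},
    {"linear": [0,0,0],"turn": [0,0,0]}
  ],
  "fingers": 80
}}

```text
t: 31.65
eef_pos: [0.6076, -0.0621, 0.0334]
tcp_rot: [-0.0, 0.679, 0.734, -0.0]
ft_force: [-0.5, 0.4, 0.5]
finger_gap: 0.0801
finger_force: 0.0
```

Call:
{"op": "servo_tool", "data": {
  "commands": [
    {"linear": [0,0,10],"turn": [0,0,0]},
    {"linear": [0,0,25],"turn": [0,0,0]},
    {"linear": [0,0,35],"turn": [0,0,0]},
    {"linear": [0,0,35],"turn": [0,0,0]},
    {"linear": [0,0,35],"turn": [0,0,0]},
    {"linear": [-15,-10,10],"turn": [0,0,0]},
    {"linear": [-30,-15,10],"turn": [0,0,0]},
    {"linear": [-30,-15,10],"turn": [0,0,0]},
    {"linear": [-30,-15,0],"turn": [0,0,0]},
    {"linear": [-15,-10,0],"turn": [0,0,0]},
    {"linear": [0,0,0],"turn": [0,0,0]},
    {"linear": [0,0,0],"turn": [0,0,0]}
  ]
}}

```text
t: 32.85
eef_pos: [0.4879, -0.1272, 0.2033]
tcp_rot: [0.0, 0.679, 0.734, 0.0]
ft_force: [-0.5, -0.4, 0.3]
finger_gap: 0.0798
finger_force: 0.0
```

```bash
python3 chk.py 608 -62 78 95; python3 chk.py 594 117.5 82 100; python3 chk.py 587 207 30 60 15; python3 chk.py 601 28 26 45 25;python3 - <<'E'
from h import *
r=read_camera('scene'); cv2.imwrite('pics/end.png',r['frame'])
E
```

```text
scene 330 [606.8 -61.2] d 59.9 rect [606.8 -63.1] [55.  54.5] zmax 87.5
side 231 [609.  -62.3] d 58.3 rect [607.7 -62.7] [54.1 54.6] zmax 87.1
t 32.95 tcp [ 488.5 -126.9  203.2] yaw 4.53 zax [ 4.e-04  3.e-04 -1.e+00] gap 0.07985306242857063 ff 0.0 F [0.9 0.4 0.6]
wrist 1002 [607.7 -61. ] d 56.0 rect [607.8 -60.8] [54.5 54.7] zmax 83.7
scene 489 [592.9 118.2] d 66.6 rect [593.  118.1] [61.8 60.7] zmax 92.9
side 760 [594.2 119.2] d 64.1 rect [595.2 119.7] [60.  61.8] zmax 93.0
t 33.1 tcp [ 488.4 -126.7  203.1] yaw 4.56 zax [-2.e-04  2.e-04 -1.e+00] gap 0.07980115399418025 ff 0.0 F [ 0.1  0.7 -0.2]
wrist few
scene 60 [586.2 204.2] d 14.7 rect [585.2 205.5] [14. 10.] zmax 48.5
side 99 [587.  206.4] d 14.5 rect [586.7 207. ] [10.6 12.1] zmax 47.7
t 33.25 tcp [ 488.  -126.8  203.2] yaw 4.54 zax [-2.e-04  1.e-04 -1.e+00] gap 0.08016342466687501 ff 0.0 F [-0.6 -0.1  0.5]
wrist few
scene 177 [600.9  27. ] d 36.5 rect [599.6  26.9] [32.6 30.8] zmax 39.0
side 183 [601.8  29. ] d 32.6 rect [601.1  28.6] [28.3 30.6] zmax 38.7
t 33.4 tcp [ 487.8 -126.9  203.3] yaw 4.53 zax [-0.  0. -1.] gap 0.07993113407635193 ff 0.0 F [-0. -0.  0.]
wrist 1479 [601.3  29.4] d 31.3 rect [601.3  29.5] [30.8 30.6] zmax 34.4
```

View pics/end.png

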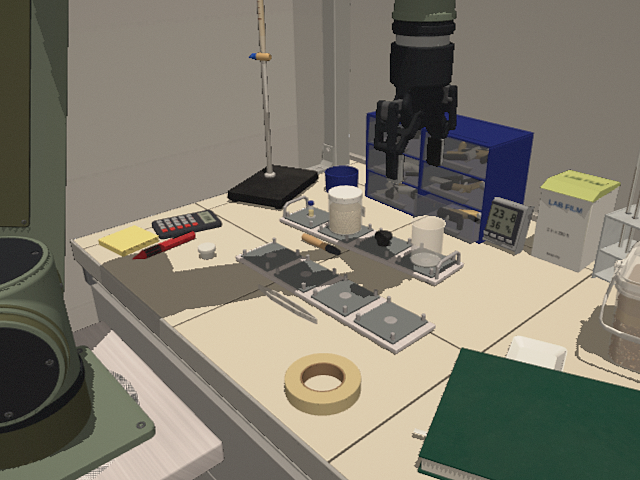

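All four stand upright and centred on the empty rack: vial at (311,210), jar (345,212), stopper (383,237) and beaker (427,245). The gripper is clear of them.

```bash
python3 -c "from cell import hand_in; print(hand_in())"
```

```text
the job is handed in; nothing more can be done
None
```

The vial, jar, stopper and beaker now stand upright on the empty rack in that order from left to right, each measured within about 2 mm of the middle of its place, and the job was handed in at about 33 s of the 99 s allowed.

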